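# Latch the bread chest

### The arm

A 6-joint arm with a two-finger parallel gripper is mounted at the origin on a cart in front of the work surface, level with it; the furniture and walls round the work are solid. World frame = base frame: x ahead of the robot, y to its left, z up, the work surface at z = 0. Lengths are in m, angles in rad, forces in N, time in s.
With the tool pointing down it reaches from about 0.35 to 0.95 m from the base axis. Payload 17.4 kg.
Tool frame: the origin (TCP) lies midway between the tips of the shut fingers; the grasp point (between the pads) lies 19 mm behind it (env.tcp_to_grasp is the distance from the TCP to the grasp point, in m); z points along the fingers, y is the line along which they close (so a half turn about z gives the same grasp; the last joint's range is limited). The gripper opens to 93 mm and grips with 3 to 60 N. Pads are 15 mm wide; open, the fingers measure 128 mm over their backs; the gripper's body (75 mm by 188 mm) begins 65 mm behind the grasp point.
Start: joints at [-1.14, 0.116, 1.442, -0, 1.584, -0.038], TCP at [0.305, -0.602, 0.219] pointing down, gripper open.
Joint ranges: [-2.83, 2.83], [-0.83, 2.19], [0.07, 2.5], [-1.14, 4.28], [0.01, 3], [-2.97, 2.97]. Speed limits (rad/s): [1.89, 1.89, 2.22, 3.14, 3.14, 3.14].

### API

Orientations are given as a rotation vector (axis times angle).
In Python, from plant import env gives the robot as it stands.
- The arm moves only by the tool servo_tool, never from a script. Its argument "steps" is a list of rows, each a list of 5 numbers: the shift along the tool's x, y, z in cm, then the turn about the tool's z in degrees, then the finger opening in cm, from 0 to 9.3. A call has exactly 10 rows; each row shifts and turns the commanded pose from where the row before left it, along the tool's axes as they then stand; what a row does not reach is not made up. A row lasts 1/10 s, in which the tool goes at most 50 mm and 8.59 degrees, less where a joint would pass 70% of its speed; a pose out of reach is approached as far as the arm can. A call with a gripper value outside its range is refused whole. The fingers move at their own pace and stop on an object; the grip force is fixed at half the most. Time passes only in rows, so rows that do not move let the fingers close, or fill a call up. It gives the time, the measured TCP pose, the force, the opening and the grip force at its end, in the units of the state.
- env.sense(): the state, without advancing time (a new reading comes with each control period).
- env.grab_frame(name): name is "scene" or "top"; returns a dict with "color" (384x512x3 uint8, blue, green, red), "K" (3x3 intrinsics, pixels), "k1" (the pictures are not rectified: a ray, as slopes to the right and down, at radius r is drawn at 1 + k1 r^2 times it, then the intrinsics apply), "eye" and "orientation" of the camera in the world. Camera axes: x right, y up, looking along -z (the intrinsics and any distortion apply to the point x, -y, -z); pixel columns grow to the right and rows downward; lengths in m; the calibration is good to about 2 mm. A picture is of the moment at which its call begins. There is no depth.
- env.job_done(): hands the job in; it is judged then, once.
The state is a dict: "t": time; "q": joint angles; "dq": joint speeds; "joint_torque": joint torques, N m; "eef_pos": TCP position; "orientation": TCP orientation; "wrist_force": force on the tool from outside, world axes, zero at the start; "torque": the same for the moment, N m; "finger_gap": finger opening in m; "gripper_force": force on a finger pad.
Only numpy, scipy, OpenCV 4.12 (cv2) and the standard library are available. Lean on these libraries where they do the work, as an engineer would, in place of code of your own. Each camera call takes 0.05 s, during which the arm holds its last target. There are 200 camera calls.

### The job

Push the lid of the wooden bread chest fully shut, then swing its steel hasp down over the staple until the plate lies flat against the front. Then take the steel pin from its wooden rest, drop it upright through the staple's loop in front of the hasp until its collar sits on the loop, and let go. Leave the mug, the spice jar and the tea carton where they stand.

Things in the scene. Friction and masses are not known exactly. Their poses are not given: they have to be found in the camera images.
- chest: Low wooden chest with steel corner straps and a steel grab bar on each end that stands out 18, fixed to the worktop; 180 deep (x) x 300 wide (y) x 120 high without its 20 thick lid. Origin: centre of the underside. Its x axis points from front to back (the front, with the staple, faces -x, towards the robot), z up. The lid's hinge line is at the top of the back: x = +90, z = 120.
- lid (a joint): Lid angle, rad: 0 = fully shut (lid top then 140 above the worktop), grows as the front edge rises. The hinge is stiff: the lid stays where it is left; pressed down near the front edge it moves with 2 to 4 N. The lid is 184 x 304 x 20.
- lid_front (a point): Middle of the lid's front edge, on its top face (180 from the hinge line); moves with the lid.
- hasp (a joint): Angle of the hasp, rad, about its hinge on the lid's front edge, measured from the lid: with the lid shut, 0 = hanging straight down flat on the front over the staple, 1.57 = sticking out level towards the robot, 3.14 = straight up. Stiff hinge: stays where it is left; turns with about 1.5 N pushed 36 from the hinge.
- hasp_hinge (a point): Middle of the hasp's hinge line: 5 in front of the chest's front face and, lid shut, 130 above the worktop; the line runs along the chest's y.
- hasp_end (a point): Middle of the free end of the hasp, 84 from its hinge. The hasp is a steel plate 56 wide x 4 thick with a slot 34 wide that runs from 50 to 69 from the hinge; the staple passes through this slot. Solid plate 50 long lies between hinge and slot.
- staple_eye (a point): Centre of the usable part of the staple's loop, at the height of the bar's top (78 above the worktop). The staple is a U of 6 thick round bar lying level, fixed to the chest's front 55 below the hasp's hinge, sticking out 37 from the front face. With the hasp closed the open loop is 16 wide (along the chest's y) and 24 deep (x); this point is 21 in front of the front face.
- pin_rest: Wooden block 64 x 64 x 60 high, fixed to the worktop, with a square 13 wide upright hole in the middle in which the pin stands. Origin: centre of the underside.
- pin: Steel pin 104 long, about 90 g, standing upright in the rest. Origin at the centre of its lower tip, z up along the pin: shank 8 diameter with a tapered foot up to z = 50, a collar 24 diameter from z = 50 to 54, and above it a flat grip from z = 54 to 104, 22 wide (pin x) and 12 thick (pin y, the way to grasp it).
- pin_collar (a point): On the pin's axis at the underside of its collar, 50 above the tip.
- mug: Loose green mug, 87 across, 91 high; to be left alone. Origin: centre of the underside.
- spice_jar: Loose spice jar, 41 across, 96 high; to be left alone. Origin: centre of the underside.
- box: Loose tea carton, 74 x 149 x 110 high; to be left alone. Origin: centre of the underside.

How it is judged:
On the way, in this order (a step that is already met when the one before it is completed fails the run):
1. the lid is fully shut, the hasp not yet over the staple (value of joint lid below 0.03 rad and value of joint hasp above 0.3 rad), for 0.1 s.
2. with the lid shut, the hasp lies over the staple, flat on the front (value of joint lid below 0.03 rad and value of joint hasp below 0.12 rad), for 0.2 s.
At the end, for the whole second after the job is handed in: The lid is shut (within 0.03 rad), the hasp hangs flat over the staple (within 0.12 rad), and the pin stands at rest in the loop in front of the hasp: upright within 0.3 rad, its collar within 10 mm of the loop's centre and down on the bar (within 6 mm) (all of step 2 and horizontal distance between pin_collar and staple_eye below 0.01 m and z of pin_collar in the frame of chest between 0.072 and 0.084 m and angle between pin's own z axis and vertical below 0.3 rad and linear speed of pin below 0.02 m/s); the robot touches nothing.
It fails at once if the mug is shoved more than 30 mm (distance of mug from where it was at the start of the episode above 0.03 m).
It fails at once if the spice jar is shoved more than 30 mm (distance of spice_jar from where it was at the start of the episode above 0.03 m).
It fails at once if the tea carton is shoved more than 30 mm (distance of box from where it was at the start of the episode above 0.03 m).
It also fails if it takes over 69 s, if anything falls off the work surface, if the arm or the gripper's body presses on something with over 40 N, if the wrist force passes 120 N, or if a joint passes its speed limit or range.

## Working session

There is one attempt and no reset: what is moved stays moved. The work goes in short steps, Python scripts to look and compute and a tool call to move; the robot and the scene stay as the last step left them, time stands still between calls to the robot, and variables do not carry over. Pictures are saved under pics/ and viewed, at most 10 in all, crops included, and the job is handed in when it is done.

Besides the shell and the picture viewer there is one more tool, called after "Request:" as name(argument=value, ...) on one line, values as JSON. servo_tool: Moves the arm, as the interface text tells. Its arguments: {"type":"object","properties":{"steps":{"type":"array"}},"required":["steps"]}

```bash
ls; mkdir -p pics
cat > h.py <<'E'
import numpy as np, cv2
from scipy.spatial.transform import Rotation as R
from plant import env
def rot(o):
    o=np.array(o,float)
    return o if o.shape==(3,3) else (R.from_rotvec(o).as_matrix() if o.size==3 else R.from_quat(o).as_matrix())
def ray(f,u,v):
    p=cv2.undistortPoints(np.array([[[u,v]]],float),np.array(f["K"],float),np.array([f["k1"],0,0,0,0],float))[0,0]
    # forward model x(1+k1 r^2)
    d=rot(f["orientation"])@np.array([p[0],-p[1],-1.]); return np.array(f["eye"],float),d
def atz(f,u,v,z):
    e,d=ray(f,u,v); return e+d*(z-e[2])/d[2]
def proj(f,P):
    c=rot(f["orientation"]).T@(np.array(P,float).reshape(-1,3)-np.array(f["eye"])).T
    c=np.array([c[0],-c[1],-c[2]]).T
    return cv2.projectPoints(c,np.zeros(3),np.zeros(3),np.array(f["K"],float),np.array([f["k1"],0,0,0,0],float))[0][:,0]
def tri(f1,p1,f2,p2):
    a,d=ray(f1,*p1);b,e=ray(f2,*p2);d/=np.linalg.norm(d);e/=np.linalg.norm(e)
    s=np.linalg.lstsq(np.array([d,-e]).T,b-a,rcond=None)[0]
    return (a+s[0]*d+b+s[1]*e)/2, np.linalg.norm(a+s[0]*d-b-s[1]*e)
E
python3 - <<'E'
from h import *
import pickle
fs={}
for n in("scene","top"):
    f=env.grab_frame(n);fs[n]=f
    cv2.imwrite(f"pics/{n}0.png",cv2.resize(f["color"],(800,600),interpolation=cv2.INTER_CUBIC))
    print(n,f["eye"],f["orientation"],f["K"],f["k1"])
pickle.dump(fs,open("f0.pkl","wb"))
print(env.sense())
E
```

```text
pics
scene [ 0.02349828 -1.04440732  1.15078516] [ 0.83811471 -0.20510258 -0.49248647] [[438.22520583   0.         251.45235017]
 [  0.         438.22520583 197.63863683]
 [  0.           0.           1.        ]] 0.03883746136768675
top [ 0.36953597 -0.01491639  1.34706418] [ 0.14709797 -0.14479683 -1.56080994] [[409.44269179   0.         256.07794478]
 [  0.         409.44269179 191.70279264]
 [  0.           0.           1.        ]] -0.09297550223055981
{'t': 0.1, 'q': array([-1.13981478e+00,  1.16466656e-01,  1.44216538e+00, -8.89376971e-06,
        1.58395674e+00, -3.78018114e-02]), 'dq': array([ 1.84189828e-04, -2.69865758e-03, -5.00226596e-04,  8.15018034e-05,
        6.36001559e-04,  4.85161161e-05]), 'joint_torque': array([ 1.52332053e-03, -7.22891665e+01, -6.23865080e+01,  7.80336047e-02,
        2.27828632e-02, -1.54701829e-04]), 'eef_pos': array([ 0.30488902, -0.60204375,  0.21798022]), 'orientation': array([-3.05473982e+00, -7.29412444e-01,  3.19228436e-04]), 'wrist_force': array([ 0.51500099, -0.45735346,  0.57260675]), 'torque': array([ 0.00383412, -0.01481169,  0.00568354]), 'gripper_force': 0.0, 'finger_gap': 0.0928920324595379}
```

View pics/scene0.png

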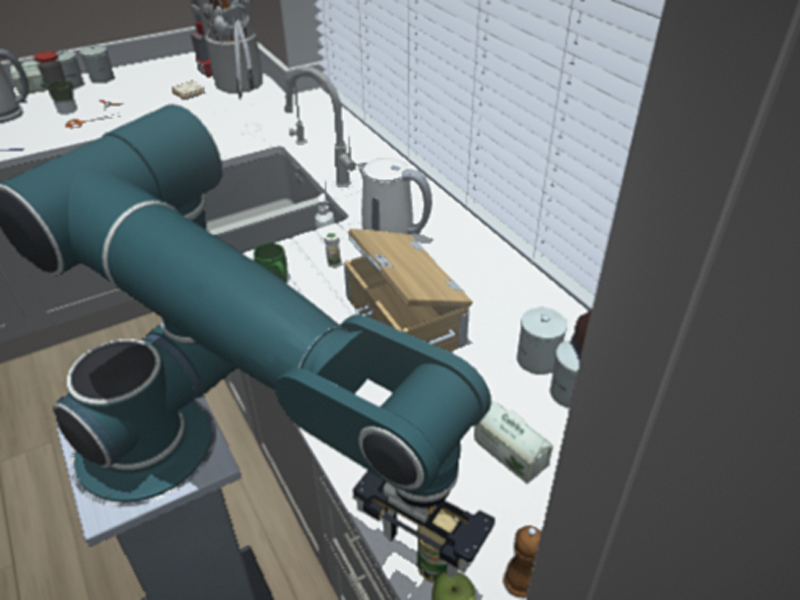

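View pics/top0.png

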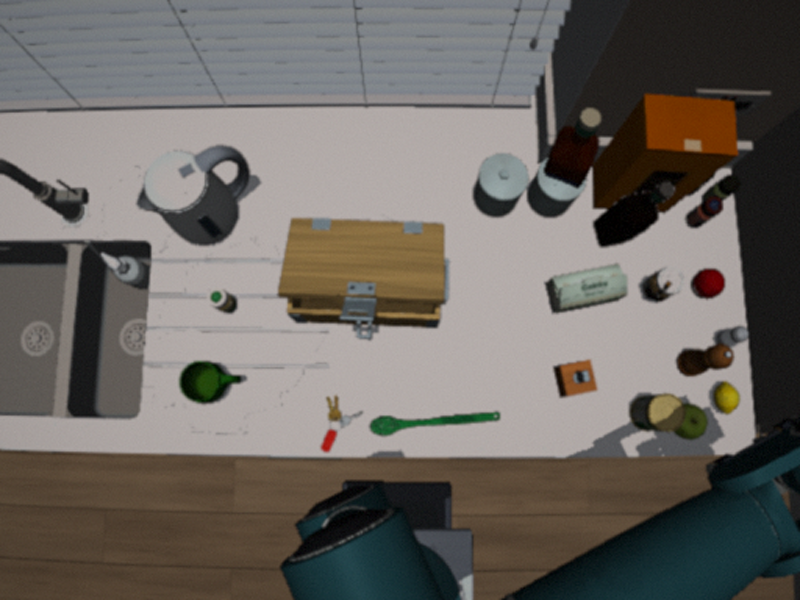

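The scene view shows the chest with its lid ajar, and the arm at lower right. In the top view (800 px scale) the chest spans about (285..445, 220..325), with the hasp at (360,300), the staple at (364,330), the orange pin rest at (577,378), the mug at (205,382), the jar at (222,300) and the carton at (590,287). I'll enlarge these.

Run:
```python
import pickle
from h import *
fs=pickle.load(open("f0.pkl","rb"));t=fs["top"]["color"]
a=cv2.resize(t[132:222,174:299],None,fx=6,fy=6,interpolation=cv2.INTER_CUBIC)
for i in range(0,125,10): cv2.putText(a,str(174+i),(i*6,8),0,.3,(0,0,255)); cv2.line(a,(i*6+3,10),(i*6+3,15),(0,0,255))
for i in range(0,90,10): cv2.putText(a,str(132+i),(0,i*6+6),0,.3,(0,0,255))
cv2.imwrite("pics/c1.png",a)
b=cv2.resize(t[220:265,345:395],None,fx=10,fy=10,interpolation=cv2.INTER_CUBIC)
for i in range(0,50,5): cv2.putText(b,str(345+i),(i*10,10),0,.35,(0,0,255))
for i in range(0,45,5): cv2.putText(b,str(220+i),(0,i*10+8),0,.35,(0,0,255))
cv2.imwrite("pics/c2.png",b)
```

```text
(no output)
```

View pics/c1.png

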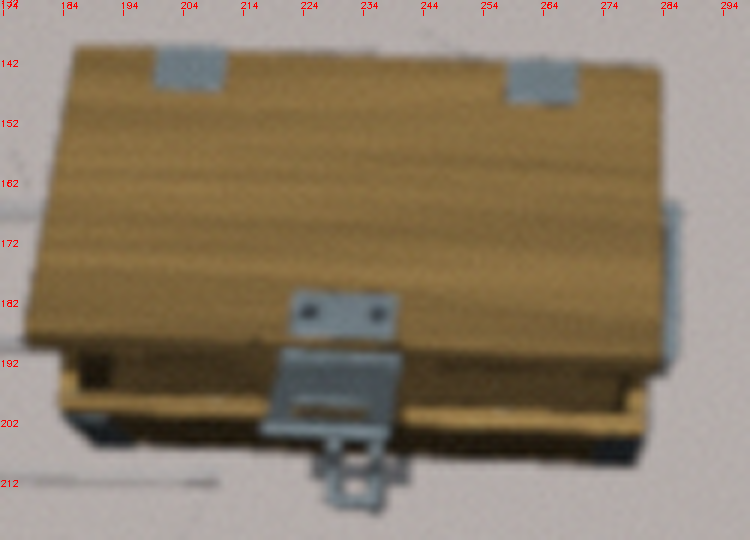

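View pics/c2.png

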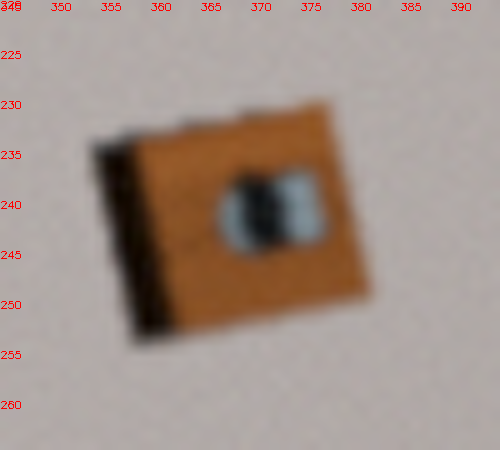

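```bash
cat > model.py <<'E'
from h import *
from scipy.optimize import least_squares
def chest(p,P):
    c,s=np.cos(p[2]),np.sin(p[2]);P=np.atleast_2d(P)/1000.
    return np.c_[p[0]+c*P[:,0]-s*P[:,1],p[1]+s*P[:,0]+c*P[:,1],P[:,2]]
def lid(a,P):
    P=np.atleast_2d(np.array(P,float));c,s=np.cos(a),np.sin(a)
    return np.c_[90+P[:,0]*c+P[:,2]*s,P[:,1],120-P[:,0]*s+P[:,2]*c]
def hasp(a,h,L,y): return lid(a,[[-185-L*np.sin(h),y,10-L*np.cos(h)]])
E
python3 - <<'E'
import pickle
from model import *
f=pickle.load(open("f0.pkl","rb"))["top"]
cv=lambda q,o,s:(np.array(q,float)+.5)/s-.5+np.array(o)
obs=cv([(63,408),(643,430),(75,46),(660,66),(27,335),(663,362),(355,508),(262,434),(384,438)],(174,132),6)
def mod(p):
    a,h=p[3:]
    B=np.vstack([[[-90,150,120],[-90,-150,120]],lid(a,[[4,152,20],[4,-152,20],[-180,152,20],[-180,-152,20]]),[[-127,0,75]],hasp(a,h,84,28),hasp(a,h,84,-28)])
    return proj(f,chest(p,B))
for h0 in(.8,1.6,2.4):
    r=least_squares(lambda p:(mod(p)-obs).ravel(),[.56,0,0,.4,h0],loss="soft_l1",x_scale=[.1,.1,.1,.1,.1])
    p=r.x;print(p.round(4),r.cost.round(2));
    print((mod(p)-obs).round(1).tolist())
    print("lidfront",chest(p,lid(p[3],[[-180,0,20]])).round(3),"hinge",chest(p,hasp(p[3],p[4],0,0)).round(3),"end",chest(p,hasp(p[3],p[4],84,0)).round(3),"eye",chest(p,[[-111,0,78]]).round(4))
ob=cv([(135,145),(328,105),(370,295),(178,333)],(345,220),10)
W=np.array([atz(f,*o,.06) for o in ob]);print(W.round(4),np.linalg.norm(np.diff(W,axis=0),axis=1),W.mean(0))
for a,b in((0,1),(3,2)): print("edge dir",np.degrees(np.arctan2(*(W[b]-W[a])[[1,0]])))
print("pin top",atz(f,*cv((302,207),(345,220),10),.114),"corners",[atz(f,*cv(q,(345,220),10),.114).round(4).tolist() for q in((280,172),(315,168),(327,240),(292,247))])
k=800/512
for n,q in dict(mug=(203,378),jar=(222,298),carton=(590,287)).items(): print(n,atz(f,q[0]/k,q[1]/k,.1).round(3))
E
```

```text
[ 0.6578  0.0579 -0.0363  0.3948 -0.1586] 9.41
[[-1.4, 0.5], [0.4, 0.9], [-0.3, -1.0], [0.4, -0.6], [-1.0, 0.1], [-0.2, -0.1], [-0.8, -0.2], [5.2, 0.0], [3.3, 0.1]]
lidfront [[0.589 0.06  0.208]] hinge [[0.581 0.061 0.2  ]] end [[0.561 0.061 0.119]] eye [[0.5469 0.0619 0.078 ]]
[ 0.6579  0.0574 -0.0353  0.3923  2.2071] 2.74
[[-1.2, 0.5], [0.6, 0.8], [-0.2, -1.0], [0.5, -0.7], [-0.8, 0.2], [0.0, -0.0], [-0.5, -0.2], [0.3, -0.1], [0.9, 0.1]]
lidfront [[0.589 0.06  0.207]] hinge [[0.581 0.06  0.2  ]] end [[0.538 0.062 0.272]] eye [[0.547  0.0613 0.078 ]]
[ 0.6579  0.0574 -0.0353  0.3923  2.2071] 2.74
[[-1.2, 0.5], [0.6, 0.8], [-0.2, -1.0], [0.5, -0.7], [-0.8, 0.2], [0.0, -0.0], [-0.5, -0.2], [0.3, -0.1], [0.9, 0.1]]
lidfront [[0.589 0.06  0.207]] hinge [[0.581 0.06  0.2  ]] end [[0.538 0.062 0.272]] eye [[0.547  0.0613 0.078 ]]
[[ 0.4772 -0.3351  0.06  ]
 [ 0.4899 -0.3976  0.06  ]
 [ 0.43   -0.4084  0.06  ]
 [ 0.4182 -0.3467  0.06  ]] [0.06370406 0.06093033 0.06281001] [ 0.45384306 -0.37194278  0.06      ]
edge dir -78.5310468372895
edge dir -79.25297834976315
pin top [ 0.45396079 -0.37214921  0.114     ] corners [[0.4645, -0.3658, 0.114], [0.4657, -0.3767, 0.114], [0.444, -0.3794, 0.114], [0.4419, -0.3686, 0.114]]
mug [0.446 0.373 0.1  ]
jar [0.606 0.344 0.1  ]
carton [ 0.632 -0.393  0.1  ]
```

Request:
servo_tool(steps=[[0,0,-1,7.2,0],[0,0,-1,7.2,0],[0,0,-1,7.2,0],[0,0,-1,7.2,0],[1.7,-3.5,0,0,0],[1.7,-3.5,0,0,0],[1.7,-3.5,0,0,0],[1.7,-3.5,0,0,0],[1.7,-3.5,0,0,0],[1.7,-3.5,0,0,0]])

```text
t: 1.1
eef_pos: [0.4144, -0.3942, 0.2583]
orientation: [-3.141, 0.053, 0.0]
wrist_force: [0.5, -0.2, 0.7]
finger_gap: 0.0175
gripper_force: 0.0
```

Request:
servo_tool(steps=[[1.7,-3.5,0,0,0],[1.7,-3.5,0,0,0],[1.7,-3.5,0,0,0],[1.7,-3.5,0,0,0],[1.7,-3.5,0,0,0],[1.7,-3.5,0,0,0],[1.7,-3.5,0,0,0],[1.7,-3.5,0,0,0],[1.7,-3.5,0,0,0],[1.7,-3.5,0,0,0]])

```text
t: 2.1
eef_pos: [0.5962, -0.0501, 0.2584]
orientation: [-3.141, 0.053, 0.001]
wrist_force: [0.6, 0.3, 0.1]
finger_gap: 0.0004
gripper_force: 0.0
```

Request:
servo_tool(steps=[[0,0,1.5,0,0],[0,0,1.5,0,0],[0,0,1,0,0],[0,0,1,0,0],[0,0,1,0,0],[0,0,1,0,0],[0,0,1,0,0],[0,0,1,0,0],[0,0,1,0,0],[0,0,1,0,0]])

```text
t: 3.1
eef_pos: [0.5957, -0.0517, 0.1478]
orientation: [-3.141, 0.053, 0.0]
wrist_force: [-2.1, 0.8, 2.5]
finger_gap: 0.0004
gripper_force: 1.3
```

Request:
servo_tool(steps=[[0,0,0.4,0,0],[0,0,0.4,0,0],[0,0,0.2,0,0],[0,0,0.1,0,0],[0,0,0,0,0],[0,0,0,0,0],[0,0,0,0,0],[0,0,0,0,0],[0,0,0,0,0],[0,0,0,0,0]])

```text
t: 4.1
eef_pos: [0.5959, -0.0517, 0.1401]
orientation: [3.141, -0.053, 0.002]
wrist_force: [-12.5, 1.6, 21.9]
finger_gap: 0.0006
gripper_force: 10.9
```

Request:
servo_tool(steps=[[0,0,-1,0,0],[0,0,-3,0,0],[0,0,-3,0,0],[0,0,-3,0,0],[-1.5,-1,-1,0,0],[-2,-2,0,0,0],[-2,-2,0,0,0],[-2,-2,0,0,0],[-1,-2,0,0,0],[-1,-2,0,0,0]])

```text
t: 5.1
eef_pos: [0.5041, 0.0622, 0.2481]
orientation: [-3.141, 0.053, -0.002]
wrist_force: [-0.1, 0.1, -0.2]
finger_gap: 0.0002
gripper_force: 0.0
```

Run:
```python
from h import *
a=env.grab_frame("scene")["color"][140:240,200:320]
b=env.grab_frame("top")["color"][125:225,170:290]
cv2.imwrite("pics/m1.png",np.hstack([cv2.resize(x,(400,333),interpolation=cv2.INTER_CUBIC) for x in(a,b)]))
print(env.sense()["eef_pos"])
```

```text
[0.50398448 0.06313303 0.24823557]
```

View pics/m1.png

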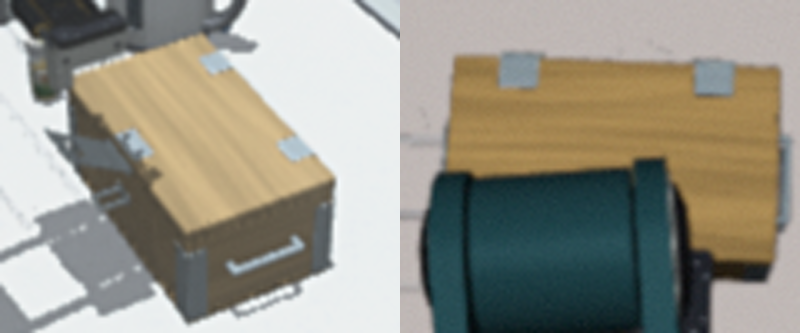

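Request:
servo_tool(steps=[[0.9,0,1.5,0,0],[0.9,0,2,0,0],[0.9,0,1.8,0,0],[0,0,1,0,0],[0,0,1,0,0],[0,0,0.8,0,0],[0,0,0.8,0,0],[0,0,0.8,0,0],[0,0,0.8,0,0],[0,0,0.8,0,0]])

```text
t: 6.2
eef_pos: [0.5316, 0.0606, 0.1343]
orientation: [-3.141, 0.053, -0.001]
wrist_force: [-0.7, -0.8, 0.3]
finger_gap: 0.0006
gripper_force: 0.4
```

Request:
servo_tool(steps=[[0,0,0.6,0,0],[0,0,0.6,0,0],[0,0,0.6,0,0],[0,0,0.6,0,0],[0,0,0.6,0,0],[0,0,0.5,0,0],[0,0,0.5,0,0],[0,0,0,0,0],[0,0,0,0,0],[0,0,0,0,0]])

```text
t: 7.2
eef_pos: [0.5316, 0.0605, 0.0949]
orientation: [-3.141, 0.053, -0.0]
wrist_force: [-0.1, 0.0, 0.1]
finger_gap: 0.0004
gripper_force: 0.0
```

Request:
servo_tool(steps=[[0.3,0,0,0,0],[0.3,0,0,0,0],[0.3,0,0,0,0],[0.3,0,0,0,0],[0.2,0,0,0,0],[0.2,0,0,0,0],[0.2,0,0,0,0],[0.1,0,0,0,0],[0.1,0,0,0,0],[0.1,0,0,0,0]])

```text
t: 8.2
eef_pos: [0.5525, 0.0598, 0.0946]
orientation: [3.141, -0.053, -0.0]
wrist_force: [-1.5, 0.8, -0.7]
finger_gap: 0.0004
gripper_force: 0.7
```

Run:
```python
from h import *
a=env.grab_frame("scene")["color"][140:240,200:320]
b=env.grab_frame("top")["color"][125:225,170:290]
cv2.imwrite("pics/m2.png",cv2.resize(a,(720,600),interpolation=cv2.INTER_CUBIC))
```

```text
(no output)
```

View pics/m2.png

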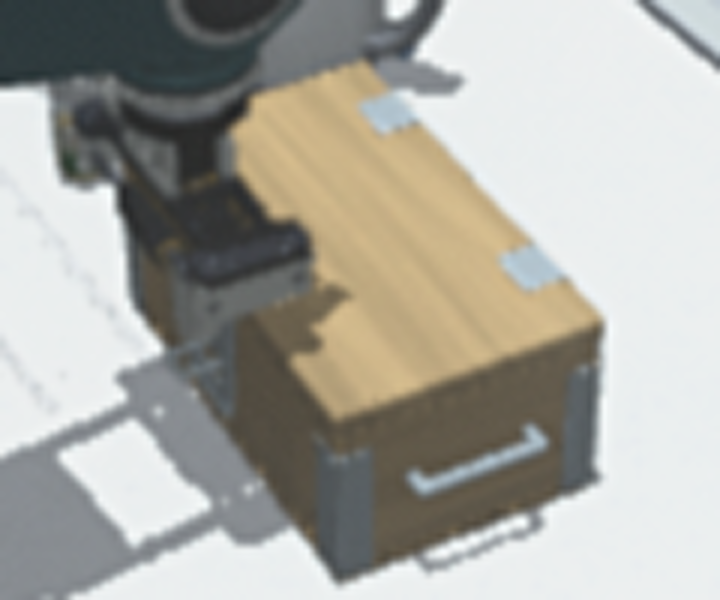

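The lid is shut and the hasp plate lies close to the front at about (215,375), with the staple coming through it. I'll press on until the force rises.

Request:
servo_tool(steps=[[0.1,0,0,0,0],[0.1,0,0,0,0],[0.1,0,0,0,0],[0.1,0,0,0,0],[0.1,0,0,0,0],[0,0,0,0,0],[0,0,0,0,0],[0,0,0,0,0],[0,0,0,0,0],[0,0,0,0,0]])

```text
t: 9.3
eef_pos: [0.5545, 0.0598, 0.0945]
orientation: [3.141, -0.053, -0.012]
wrist_force: [-36.0, -0.5, 14.6]
finger_gap: 0.0005
gripper_force: 18.3
```

Request:
servo_tool(steps=[[-1,0,0,0,0],[-2,0,0,0,0],[-2,0,0,0,0],[0,0,-3,0,0],[0,0,-3,0,0],[0,0,-3,0,0],[0,0,-3,0,0],[0,0,-3,0,0],[0,0,0,-6.5,4],[0,0,0,-6.5,4]])

```text
t: 10.3
eef_pos: [0.5081, 0.0613, 0.246]
orientation: [3.126, 0.31, 0.004]
wrist_force: [0.1, 0.1, -0.7]
finger_gap: 0.0119
gripper_force: 0.0
```

Request:
servo_tool(steps=[[-1.3,4,0,0,4],[-1.3,4,0,0,4],[-1.3,4,0,0,4],[-1.3,4,0,0,4],[-1.3,4,0,0,4],[-1.3,4,0,0,4],[-1.3,4,0,0,4],[-1.3,4,0,0,4],[-1.3,4,0,0,4],[-1.3,4,0,0,4]])

```text
t: 11.3
eef_pos: [0.4563, -0.3581, 0.245]
orientation: [3.126, 0.302, 0.001]
wrist_force: [0.3, 1.0, 1.0]
finger_gap: 0.0398
gripper_force: 0.0
```

Run:
```python
from h import *
import pickle
t=env.grab_frame("top");s=env.grab_frame("scene");pickle.dump((t,s),open("f1.pkl","wb"))
st=env.sense();p=st["eef_pos"];M=R.from_rotvec(st["orientation"]).as_matrix();print(p,st["orientation"])
print("to pin in tool cm",100*M.T@(np.array([.454,-.372,p[2]])-p),"tool x yaw",np.degrees(np.arctan2(M[1,0],M[0,0])))
a=t["color"][130:225,170:300]
a=cv2.resize(a,(780,570),interpolation=cv2.INTER_CUBIC)
cv2.imwrite("pics/t2.png",a)
```

```text
[ 0.45575371 -0.36000984  0.24411948] [ 3.12698622e+00  2.97290348e-01 -8.98347272e-04]
to pin in tool cm [-3.98173553e-01  1.14448766e+00  7.60389625e-04] tool x yaw 10.861848763728458
```

View pics/t2.png

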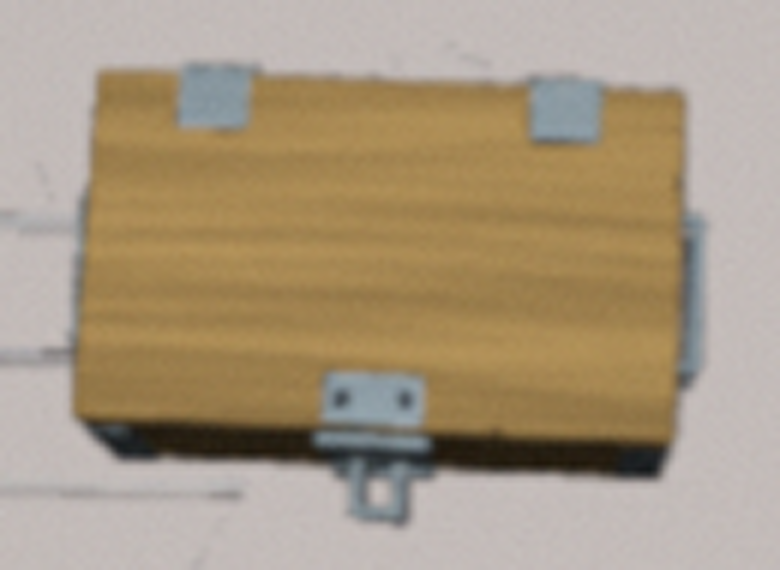

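The top view now shows the lid shut, with corners at about (98,72), (684,90), (672,443) and (77,418). The hasp is down and the staple loop is open at (379,495). I'll refit the chest pose from these points.

Run:
```python
import pickle
from model import *
f=pickle.load(open("f1.pkl","rb"))[0]
cv=lambda q,o=(170,130),s=6:(np.array(q,float)+.5)/s-.5+np.array(o)
obs=cv([(98,72),(684,90),(672,443),(77,418),(378,521)])
P=np.array([[94,152,140],[94,-152,140],[-90,-152,140],[-90,152,140],[-127,0,75]])
r=least_squares(lambda p:(proj(f,chest(p,P))-obs).ravel(),[.657,.057,-.035],x_scale=.1)
p=r.x;print(p,(proj(f,chest(p,P))-obs).round(1).tolist(),"eye",chest(p,[[-111,0,78]]))
print("hole centre ray at z .078",atz(f,*cv((379,495)),.078),"staple outer",atz(f,*cv((378,521)),.075))
```

```text
[ 0.6561116   0.05694665 -0.03202266] [[-0.4, -0.6], [0.6, -0.3], [1.1, 0.1], [-1.2, 0.5], [-0.1, 0.2]] eye [[0.54516851 0.06050056 0.078     ]]
hole centre ray at z .078 [0.54314108 0.06016962 0.078     ] staple outer [0.52987785 0.06066207 0.075     ]
```

Request:
servo_tool(steps=[[-0.2,0.6,1,-0.3,4],[-0.2,0.55,2,0,4],[0,0,2,0,4],[0,0,2,0,4],[0,0,2,0,4],[0,0,2,0,4],[0,0,1.5,0,4],[0,0,1,0,4],[0,0,0.5,0,4],[0,0,0,0,4]])

```text
t: 12.4
eef_pos: [0.455, -0.3681, 0.1044]
orientation: [-3.126, -0.311, 0.0]
wrist_force: [-1.8, -0.5, 0.2]
finger_gap: 0.04
gripper_force: 0.0
```

Request:
servo_tool(steps=[[0,0,0.6,0,4],[0,0,0.8,0,4],[0,0,0.8,0,4],[0,0,0.6,0,4],[0,0,0.2,0,4],[0,0,0,0,4],[0,0,0,0,4],[0,0,0,0,4],[0,0,0,0,4],[0,0,0,0,4]])

```text
t: 13.4
eef_pos: [0.4551, -0.3683, 0.0748]
orientation: [3.126, 0.311, 0.0]
wrist_force: [1.4, -0.4, -0.5]
finger_gap: 0.0397
gripper_force: 0.0
```

Request:
servo_tool(steps=[[-0.2,0.3,0,0,4],[0,0,0,0,4],[0,0,0,0,0],[0,0,0,0,0],[0,0,0,0,0],[0,0,0,0,0],[0,0,0,0,0],[0,0,0,0,0],[0,0,0,0,0],[0,0,0,0,0]])

```text
t: 14.4
eef_pos: [0.4536, -0.3716, 0.0746]
orientation: [-3.126, -0.311, -0.0]
wrist_force: [0.9, 0.3, -0.8]
finger_gap: 0.0121
gripper_force: 30.0
```

Request:
servo_tool(steps=[[0,0,-1,0,0],[0,0,-2,0,0],[0,0,-2,0,0],[0,0,-2,0,0],[0,0,-3,0,0],[0,0,-3,0,0],[0,0,-3,0,0],[0,0,-2,0,0],[0,0,0,6.5,0],[0,0,0,6.5,0]])

```text
t: 15.4
eef_pos: [0.4537, -0.3716, 0.2563]
orientation: [3.14, -0.052, 0.002]
wrist_force: [0.9, 0.6, -1.1]
finger_gap: 0.0117
gripper_force: 30.0
```

Request:
servo_tool(steps=[[0,-3,0,0,0],[0,-4,0,0,0],[0,-4,0,0,0],[0,-4,0,0,0],[0,-4,0,0,0],[0,-4,0,0,0],[0,-4,0,0,0],[1,-4,0,0,0],[1,-4,0,0,0],[1,-3,0,0,0]])

```text
t: 16.4
eef_pos: [0.4945, 0.0096, 0.2557]
orientation: [-3.141, 0.043, -0.002]
wrist_force: [1.3, -0.3, -0.8]
finger_gap: 0.0119
gripper_force: 30.0
```

Request:
servo_tool(steps=[[1,-2,0,0,0],[1,-2,0,0,0],[1,-1.5,0,0,0],[1,0,0,0,0],[0.8,0,0,0,0],[0,0,0,0,0],[0,0,0,0,0],[0,0,0,0,0],[0,0,0,0,0],[0,0,0,0,0]])

```text
t: 17.4
eef_pos: [0.5439, 0.0609, 0.2548]
orientation: [3.141, -0.045, 0.0]
wrist_force: [0.1, -0.4, -0.8]
finger_gap: 0.0116
gripper_force: 30.0
```

Request:
servo_tool(steps=[[0.2,0,1,0,0],[0,0,1.5,0,0],[0,0,1.5,0,0],[0,0,1.5,0,0],[0,0,1.5,0,0],[0,0,1,0,0],[0,0,1,0,0],[0,0,0.5,0,0],[0,0,0,0,0],[0,0,0,0,0]])

```text
t: 18.4
eef_pos: [0.5463, 0.061, 0.1601]
orientation: [-3.141, 0.045, -0.001]
wrist_force: [0.7, -0.0, -0.7]
finger_gap: 0.012
gripper_force: 30.0
```

Run:
```python
from h import *
import pickle
s=env.grab_frame("scene");pickle.dump(s,open("f2.pkl","wb"))
p=env.sense()["eef_pos"];print(p)
o=pickle.load(open("f1.pkl","rb"))[1]
tip=p-[0,0,.0646]
print("tip,collar",proj(s,[tip,tip+[0,0,.05]]),"eye .546,.0605",proj(s,[[.546,.0605,.078],[.530,.0605,.075]]))
# side by side: now and earlier, 185..235 cols
u,v=proj(s,[[.546,.0605,.085]])[0].astype(int)
c=[cv2.resize(x["color"][v-25:v+25,u-20:u+20],(400,500),interpolation=cv2.INTER_CUBIC) for x in(s,o)]
print("crop origin",u-20,v-25)
cv2.imwrite("pics/s3.png",np.hstack(c))
```

```text
[0.5463101  0.06095621 0.16030351]
tip,collar [[231.2552765  196.11807918]
 [230.59930172 185.64050354]] eye .546,.0605 [[231.46402573 199.82433725]
 [227.6697094  201.89571907]]
crop origin 211 173
```

View pics/s3.png

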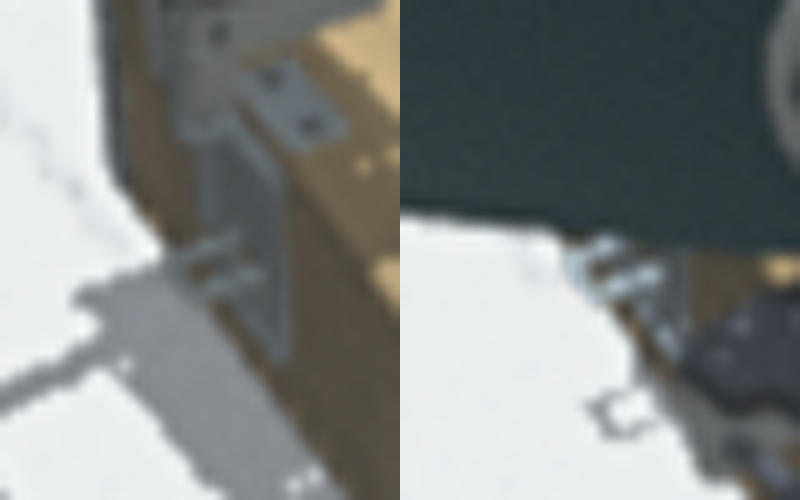

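The pin, in shadow at about (203,130–230) in the left crop, hangs above the staple loop, whose centre is near (213,266). That is within about 0.5 px of the prediction. Next I'll lower it slowly.

Request:
servo_tool(steps=[[0,0,0.5,0,0],[0,0,0.5,0,0],[0,0,0.5,0,0],[0,0,0.5,0,0],[0,0,0.4,0,0],[0,0,0.4,0,0],[0,0,0.2,0,0],[0,0,0,0,0],[0,0,0,0,0],[0,0,0,0,0]])

```text
t: 19.45
eef_pos: [0.5462, 0.061, 0.1299]
orientation: [-3.141, 0.045, -0.001]
wrist_force: [0.5, 0.1, -1.0]
finger_gap: 0.0118
gripper_force: 30.0
```

No contact force with the tip at loop level, so I'll go on down towards the collar seat (TCP z about 0.093).

Request:
servo_tool(steps=[[0,0,0.5,0,0],[0,0,0.5,0,0],[0,0,0.5,0,0],[0,0,0.5,0,0],[0,0,0.5,0,0],[0,0,0.5,0,0],[0,0,0.4,0,0],[0,0,0.1,0,0],[0,0,0,0,0],[0,0,0,0,0]])

```text
t: 20.45
eef_pos: [0.5462, 0.061, 0.0949]
orientation: [3.141, -0.045, 0.0]
wrist_force: [0.2, 0.3, -0.6]
finger_gap: 0.0118
gripper_force: 30.0
```

Request:
servo_tool(steps=[[0,0,0.1,0,0],[0,0,0.1,0,0],[0,0,0.1,0,0],[0,0,0,0,0],[0,0,0,0,0],[0,0,0,0,0],[0,0,0,0,0],[0,0,0,0,0],[0,0,0,0,0],[0,0,0,0,0]])

```text
t: 21.45
eef_pos: [0.5462, 0.061, 0.0924]
orientation: [-3.141, 0.045, -0.001]
wrist_force: [-3.0, 0.4, 6.7]
finger_gap: 0.0118
gripper_force: 30.0
```

The collar has met the bar at the expected height. I'll release it and rise.

Request:
servo_tool(steps=[[0,0,0,0,1.8],[0,0,0,0,2.6],[0,0,0,0,4],[0,0,0,0,4],[0,0,0,0,4],[0,0,0,0,4],[0,0,-0.5,0,4],[0,0,-1,0,4],[0,0,-2,0,4],[0,0,-2,0,4]])

```text
t: 22.45
eef_pos: [0.546, 0.061, 0.148]
orientation: [-3.141, 0.045, -0.0]
wrist_force: [-0.2, 0.1, 0.3]
finger_gap: 0.0402
gripper_force: 0.0
```

Request:
servo_tool(steps=[[0,0,-3,0,4],[0,0,-3,0,4],[0,0,-3,0,4],[0,3,-2,0,4],[0,4,0,0,4],[0,4,0,0,4],[0,4,0,0,4],[0,4,0,0,4],[0,4,0,0,4],[0,4,0,0,4]])

```text
t: 23.45
eef_pos: [0.538, -0.2106, 0.2578]
orientation: [3.141, -0.045, 0.002]
wrist_force: [0.7, 0.1, 0.1]
finger_gap: 0.0398
gripper_force: 0.0
```

Request:
servo_tool(steps=[[0,4,0,0,4],[0,4,0,0,4],[0,4,0,0,4],[0,3,0,0,4],[0,0,0,0,4],[0,0,0,0,4],[0,0,0,0,4],[0,0,0,0,4],[0,0,0,0,4],[0,0,0,0,4]])

```text
t: 24.45
eef_pos: [0.5342, -0.3584, 0.2569]
orientation: [3.141, -0.044, 0.0]
wrist_force: [-0.5, -0.5, 0.2]
finger_gap: 0.0404
gripper_force: 0.0
```

Run:
```python
from h import *
s=env.grab_frame("scene");t=env.grab_frame("top")
q=[[.546,.0605,.078],[.546,.0605,.132]]
for n,f in(("s",s),("t",t)): print(n,proj(f,q))
c=[]
for f in(s,t):
    u,v=proj(f,q)[0].astype(int); print("origin",u-20,v-25)
    c.append(cv2.resize(f["color"][v-25:v+25,u-20:u+20],(400,500),interpolation=cv2.INTER_CUBIC))
cv2.imwrite("pics/fin.png",np.hstack(c))
```

```text
s [[231.46402573 199.82433725]
 [230.76439491 188.65281709]]
t [[232.65832069 211.17646166]
 [231.62692655 208.68814917]]
origin 211 174
origin 212 186
```

View pics/fin.png

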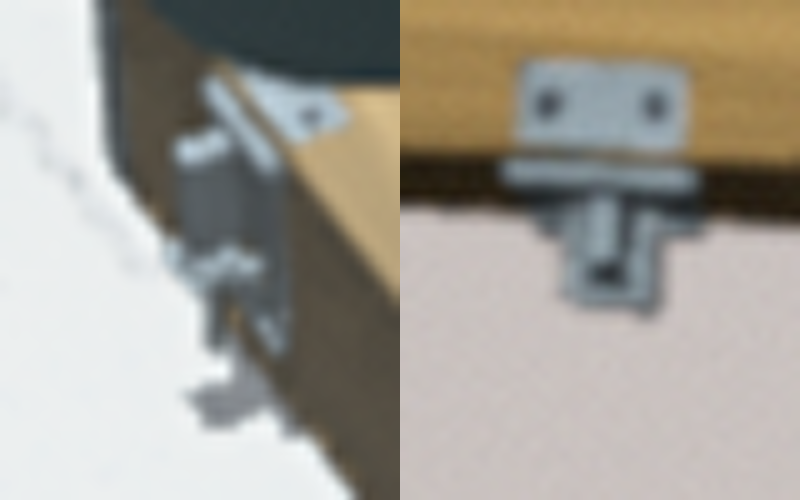

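The pin stands upright in the loop. In the scene crop its grip top is at (200,148), against about (198,147) predicted, and the shank shows below the bar at (215,325). The top view agrees, so I'm handing in.

```bash
python3 -c "
from plant import env
print(env.job_done())"
```

```text
the job is handed in; nothing more can be done
None
```

I handed the job in at about 24.6 s. The last pictures show the lid shut, the hasp flat over the staple and the pin upright in the loop with its collar on the bar, and I never went near the mug, jar or carton; the hand-in gave no verdict.

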